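Step the dose counter to green 6 and shut the first-aid box

ROBOT

A 6-joint arm with a two-finger parallel gripper is mounted at the origin on the work surface. World frame = base frame: x ahead of the robot, y to its left, z up, the work surface at z = 0. Lengths are in m, angles in rad, forces in N, time in s.
With the tool pointing down it reaches from about 0.25 to 0.8 m from the base axis. Payload 8.5 kg.
Tool frame: the origin (TCP) lies at the very end of the fingers, on their centre line; the grasp point (between the pads) lies 19 mm behind it (r.grip_point_offset is the distance from the TCP to the grasp point, in m); z points along the fingers, x is the direction in which the jaws open and shut, and the axes are right-handed (so a half turn about z gives the same grasp; the last joint's range is limited). The gripper opens to 85 mm and grips with 20 to 120 N. Pads are 22 mm wide; open, the fingers measure 114 mm over their backs; the gripper's body (76 mm by 85 mm) begins 54 mm behind the grasp point. The pads swing forward as they close: fully open they stand 13 mm farther back than shut.
Start: joints at [-1.282, 0.238, -0.013, 1.319, 0, 1.571], TCP at [0.15, -0.503, 0.231] pointing down, gripper open.
Joint ranges: [-2.66, 2.66], [-1.03, 1.9], [-1.14, 1.46], [-1.82, 2.27], [-1.45, 1.34], [-3.14, 3.14]. Speed limits (rad/s): [2.22, 2.22, 2.79, 3.14, 3.14, 3.14].

INTERFACE

Orientations are given as a rotation vector (axis times angle).
In Python, from rig import r gives the robot as it stands.
- The arm moves only by the shell command python3 -m jog 'ROWS' [FORCE]. ROWS is JSON, a list of rows, each a list of 7 numbers: the shift along the tool's x, y, z in mm, then the turn, a rotation vector about the tool's x, y, z in degrees, then the opening in per cent of the stroke, from 0 (shut) to 100 (fully open). In form: [[tx, ty, tz, rx, ry, rz, grip], ...]. A call has 1 to 10 rows; each row shifts and turns the commanded pose from where the row before left it, along the tool's axes as they then stand; what a row does not reach is not made up. A row lasts 1/8 s, in which the tool goes at most 62.5 mm and 10.7 degrees, less where a joint would pass 70% of its speed; a pose out of reach is approached as far as the arm can. A call is refused whole if a number of a shift passes 62.5 or a number of a turn 10.7, either way. A call with a gripper value outside its range is refused whole. The fingers move at their own pace and stop on an object; FORCE is the grip in N (left out, the last holds). Time passes only in rows, so rows that do not move let the fingers close. It gives the time, the measured TCP pose, the force and the opening at its end, in the units of the state.
- r.get_state(): the state, without advancing time (a new reading comes with each control period).
- r.grab_frame(name): name is "scene" or "top" or "wrist"; returns (picture, depth): 384x512x3 uint8, red, green, blue; 384x512 float32, m along the optical axis (not along the pixel's ray), 0 where there is no reading.
- r.camera_model(name): a dict with "fx", "fy", "cx", "cy" (pixels), "view" (4x4, takes a point from world to camera coordinates); the wrist camera has in their place "hand_eye" (4x4, takes a point from camera to tool coordinates, whose origin is the TCP and whose axes are the tool frame's). Camera axes: x right, y down, z forward; pixel columns grow to the right and rows downward; lengths in m; the calibration is good to about 2 mm. A picture is of the moment at which its call begins: read the wrist's pose just before it. camera_model takes no time and is no camera call.
- r.job_done(): hands the job in, once; it reports no verdict.
Trained networks look in the newest picture that a camera, given by its name, has taken for a name from the list of things; names that differ only in an ending like _2 or _b are one class to them, and where a whole thing is asked for, a point or a joint stands for the part that bears it (a point fixed in the world has none). Each returns a list of dicts, best first, with "p" (0 to 1); they miss things now and then, are a little off and sometimes report something else, mostly with a low value. They report only what shows in the picture. A call takes as long as a camera call.
- r.recognise(label, camera): "rect" ([centre column, centre row, width, height] in pixels, round what is visible of it).
The state is a dict: "clock": time; "joint_positions": joint angles; "joint_vel": joint speeds; "joint_efforts": joint torques, N m; "tcp_pos": TCP position; "orientation": TCP orientation; "contact_force": force on the tool from outside, world axes, zero at the start; "wrist_torque": the same for the moment, N m; "grip_width": finger opening in m.
Only numpy, scipy, OpenCV 4.12 (cv2) and the standard library are available. Lean on these libraries where they do the work, as an engineer would, in place of code of your own. Each camera call takes 0.05 s, during which the arm holds its last target.

TASK

The sixth dose has been given: with the first-aid box still open, press and release the orange key of the dose counter inside it until the green 6 stands at the red marks in the window. Then press the yellow thumb tab down to break the knee of the lid stay, and push the lid down until the box is fully shut, without slamming it, with the green 6 still at the marks. Leave the things around the box where they are.

Things in the scene. Friction and masses are not known exactly. Their poses are not given: they have to be found in the camera images.
- aid_box: Open blue first-aid box, 200 x 175 x 100 mm, fixed. Origin: centre of its underside; x runs along the lid hinge (the 200 mm way), y points to the hinge side; hinge line at y = 87.5, z = 100 mm. Inside, in its frame: a white dose counter, x -92 to 48, y -52 to 58 mm, flat top at z = 80 mm, clear window x -80 to -26, y -15 to 39 mm. The folding lid stay stands at x = 76 mm.
- key_top (a point): Centre of the flat top of the dose counter's orange round key, 34 mm across, at (18, -14, 96) mm in the box's frame when up. It presses straight down 12 mm to its stop.
- key (a joint): How far the key is pressed, m: 0 up, 0.012 fully down. A spring brings it back up; 1.5 N at first, 3.3 N at the bottom, with up to 3 N more while the drum turns; then a hard stop.
- drum (a joint): Turn of the numbered drum (fields 0 to 7, black on white, 6 white on green) under the window, rad, not wrapped: n is at the marks at n x 0.785 (6 at 4.712, then every 6.283). It clicks into whole numbers; if it starts between two, the first full press brings it to one of them. Each full press then steps it on by one; the key must come fully up between presses. Its top moves to box -y.
- six (a point): Middle of the green 6 field on the drum's surface; it coincides with mark when the drum is set.
- mark (a point): The setting point: top of the drum midway between the two red diamond marks at either side of the window, 73 mm above the box's underside.
- knee (a point): Middle of the top face of the yellow thumb tab (28 x 24 mm) on the knee of the steel stay; about (76, 22, 156) mm in the box's frame while locked, its face sloping 44 degrees, rising toward the hinge. The stay (two links of 78 mm) is held 5 mm past straight; pressing the tab down 25 to 35 mm, under 10 N, takes it through straight and folds the knee down into the box.
- stay_upper (a joint): Fold of the stay's knee, rad: 0 locked, 0.13 dead straight, more = broken and folding; about 3.0 with the lid shut.
- lid (a joint): How far the lid has come down, rad: 0 = up, leaning 3 degrees back past upright (stay locked), 1.62 = fully shut. The locked stay holds it up: do not force it. With the knee broken it can be pushed down with about 2 N at its free edge; its stiff hinge holds it where it is left, until it is more than about halfway down, when it sinks slowly shut by its weight.
- lid_edge (a point): Middle of the lid's free edge, midway in its thickness. The lid is a blue plate 200 x 175 mm, 12 mm thick, 175 mm from hinge line to edge, with a white latch lip 60 mm wide standing 10 mm past the edge. Upright, its edge is about 275 mm above the fridge top and its outer face looks away from the box (to box +y).
- tin: Bystander: steel tweezers tin 60 x 100 x 20 mm. Origin: centre of its underside.
- pills: Bystander: white pill bottle, 56 mm across, 85 mm high. Origin: centre of its underside.
- tape: Bystander: roll of tape lying flat, 90 mm across, 25 mm high. Origin: centre of its underside.
- thermo: Bystander: clear thermometer case 24 x 150 x 20 mm with a blue cap. Origin: centre of its underside.

How it is judged:
By the outcome, as a careful person would: the job done as asked, in the order asked, and still so for the second after the job is handed in, with the robot touching nothing.
It also fails if it takes over 58 s, if anything falls off the work surface, if the arm or the gripper's body presses on something with over 40 N, if the wrist force passes 120 N, or if a joint passes its speed limit or range.

## Working session

There is one attempt and no reset: what is moved stays moved. The work goes in short steps, Python scripts to look and compute and a shell command to move; the robot and the scene stay as the last step left them, time stands still between calls to the robot, and variables do not carry over. Pictures are saved under pics/ and viewed, and the job is handed in when it is done.

```bash
ls; mkdir -p pics; python3 - <<'E'
from rig import r
import cv2
s=r.get_state();print(s['clock'],s['tcp_pos'],s['orientation'],s['contact_force'],s['grip_width'])
for n in['scene','top']:
    p,d=r.grab_frame(n);cv2.imwrite(f'pics/{n}0.png',p[:,:,::-1]);
    m=r.camera_model(n);print(n,m)
    for l in ['aid_box','key','knee','lid','lid_edge']:
        print(l,[(np_['p'],[round(v) for v in np_['rect']]) for np_ in r.recognise(l,n)[:2]])
E
```

```text
pics
0.0 [ 0.14940932 -0.50286474  0.23069724] [-2.51731964e+00  1.87815096e+00  1.75602783e-03] [-0.52943582 -0.50935612  0.00715511] 0.08517018971538769
scene {'fx': 370.5705218714756, 'fy': 370.5705218714756, 'cx': 256.88677986842134, 'cy': 195.603184685282, 'view': array([[ 0.03319622,  0.99941632,  0.00806405, -0.11941014],
       [ 0.86030826, -0.02446716, -0.50918665, -0.40957797],
       [-0.50869215,  0.02384064, -0.86061834,  1.3041829 ],
       [ 0.        ,  0.        ,  0.        ,  1.        ]])}
aid_box [(0.67, [232, 192, 103, 122])]
key []
knee [(0.68, [218, 165, 46, 16]), (0.65, [229, 193, 101, 123])]
lid [(0.66, [193, 181, 31, 110])]
lid_edge [(0.79, [193, 183, 27, 110])]
top {'fx': 403.3542983292987, 'fy': 403.3542983292987, 'cx': 257.9662149303438, 'cy': 199.24919993092328, 'view': array([[-0.02050322, -0.99978811, -0.00182931,  0.10747662],
       [-0.98115194,  0.02047261, -0.19215033,  0.58582633],
       [ 0.19214706, -0.00214487, -0.9813638 ,  1.08766218],
       [ 0.        ,  0.        ,  0.        ,  1.        ]])}
aid_box [(0.89, [286, 205, 100, 106])]
key [(0.42, [273, 224, 10, 10])]
knee [(0.67, [291, 241, 11, 7])]
lid [(0.69, [315, 196, 35, 87])]
lid_edge [(0.68, [316, 200, 36, 86])]
```

```bash
python3 - <<'E'
import cv2
for n in['scene','top']:
    p=cv2.imread(f'pics/{n}0.png'); 
    c=p[90:310,100:400]; cv2.imwrite(f'pics/{n}0z.png',cv2.resize(c,None,fx=2.66,fy=2.66,interpolation=cv2.INTER_CUBIC))
E
```

```text
(no output)
```

View pics/scene0.png

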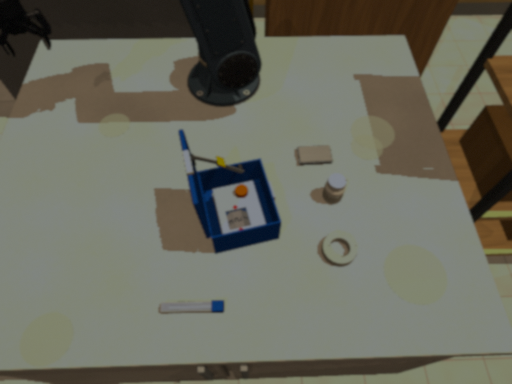

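View pics/top0.png

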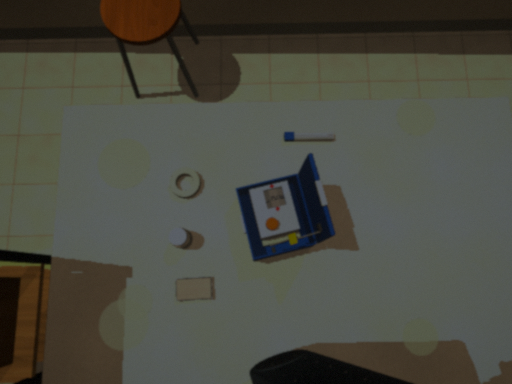

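The pictures show the box with its hinge toward world -y. The window end is away from the robot, and the key (top 273,224) and yellow tab (293,239) are at the near end. Next I measure the points.

```bash
cat > h.py <<'E'
import numpy as np, cv2
def pts(p,d,m,mask):
    v,u=np.nonzero(mask&(d>0)); z=d[v,u]
    c=np.stack([(u-m['cx'])/m['fx']*z,(v-m['cy'])/m['fy']*z,z,np.ones_like(z)])
    T=np.linalg.inv(m['view']) if 'view' in m else m['T']
    return (T@c)[:3].T
E
python3 - <<'E'
from rig import r
import cv2,numpy as np
from h import *
B=[]
for n in['scene','top']:
    p,d=r.grab_frame(n); m=r.camera_model(n)
    np.savez(f'{n}0.npz',p=p,d=d)
    hsv=cv2.cvtColor(p,cv2.COLOR_RGB2HSV); H,S,V=[hsv[...,i] for i in range(3)]
    roi=np.zeros(H.shape,bool)
    if n=='scene': roi[120:260,150:290]=1
    else: roi[140:270,230:345]=1
    for name,mk in dict(orange=(H>5)&(H<19)&(S>180),yellow=(H>=21)&(H<32)&(S>190),blue=(H>100)&(H<130)&(S>150)).items():
        P=pts(p,d,m,mk&roi)
        print(n,name,len(P),np.median(P,0).round(4) if len(P) else '',P.min(0).round(3),P.max(0).round(3))
        if name=='blue': B.append(P)
    c=cv2.resize(p[150:265,230:345] if n=='top' else p[125:255,170:290],None,fx=5,fy=5,interpolation=cv2.INTER_CUBIC)
    cv2.imwrite(f'pics/{n}z.png',np.clip(c[...,::-1]*1.5,0,255).astype(np.uint8)[:600])
P=np.vstack(B)
# rim at z~0.1
R=P[(P[:,2]>0.090)&(P[:,2]<0.104)]
print(len(R), cv2.minAreaRect((R[:,:2]*1000).astype(np.float32)))
for P in B:
    R=P[(P[:,2]>0.090)&(P[:,2]<0.106)]
    print(len(R), cv2.minAreaRect((R[:,:2]*1000).astype(np.float32)), np.median(R[:,2]))
    L=P[P[:,2]>0.16]; c=L.mean(0); u,s,vt=np.linalg.svd(L-c); print('lid',len(L),c,vt.round(3),s, L.max(0))
E
```

```text
scene orange 98 [0.5199 0.0602 0.0948] [0.501 0.045 0.086] [0.53  0.073 0.098]
scene yellow 53 [0.4708 0.0102 0.1571] [0.456 0.003 0.148] [0.481 0.02  0.165]
scene blue 3518 [0.5476 0.0254 0.0578] [ 0.421 -0.07  -0.002] [0.656 0.153 0.276]
top orange 93 [0.5118 0.059  0.096 ] [0.5   0.045 0.09 ] [0.525 0.073 0.102]
top yellow 72 [0.4662 0.0104 0.1588] [0.454 0.001 0.001] [0.496 0.019 0.165]
top blue 2218 [ 0.5221 -0.0223  0.0882] [ 0.419 -0.072 -0.004] [0.672 0.153 0.278]
609 ((535.466064453125, 48.16069030761719), (201.6971893310547, 172.90530395507812), 12.78663158416748)
408 ((536.733154296875, 48.445098876953125), (199.11856079101562, 172.96975708007812), 12.728443145751953) 0.09816641687477035
lid 425 [ 0.59998881 -0.0352165   0.24118706] [[ 0.947  0.23  -0.223]
 [ 0.236 -0.03   0.971]
 [-0.217  0.973  0.082]] [1.18597058 0.74627772 0.04757036] [ 0.65554246 -0.01763609  0.27578977]
309 ((533.7640380859375, 47.500083923339844), (198.29490661621094, 170.66921997070312), 12.891914367675781) 0.10068793965326872
lid 568 [ 0.54605324 -0.04523303  0.24281841] [[-0.973 -0.224  0.058]
 [ 0.079 -0.086  0.993]
 [-0.217  0.971  0.101]] [1.36208218 0.8681493  0.05994754] [ 0.65114377 -0.01993851  0.27814727]
```

View pics/topz.png

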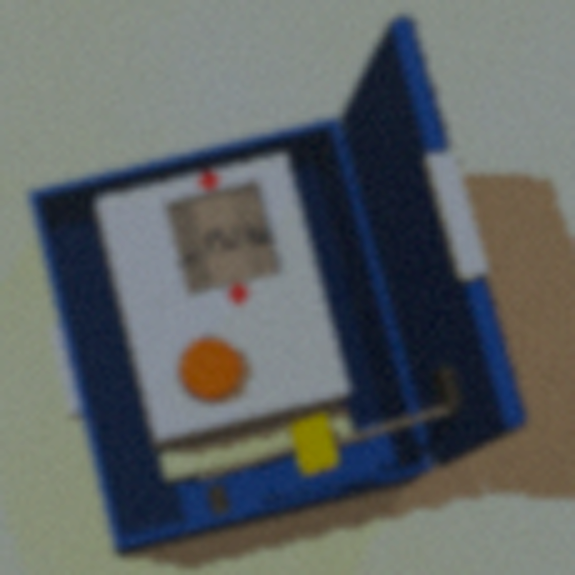

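View pics/scenez.png

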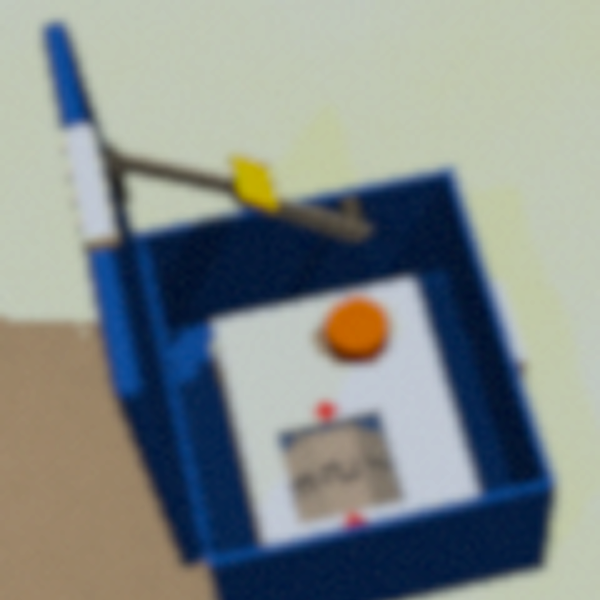

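```bash
cat >> h.py <<'E'
from scipy.spatial.transform import Rotation as Ro
C=np.array([.536,.049,0.]); th=np.deg2rad(-77.25)
yb=np.array([np.cos(th),np.sin(th),0]); zb=np.array([0,0,1.]); xb=np.cross(yb,zb)
RB=np.stack([xb,yb,zb],1)
def b2w(p): return C+RB@(np.array(p)/1000.)
def w2b(p): return RB.T@(np.array(p)-C)*1000
def delta(s,pos,xdir=None,zdir=None):
    R=Ro.from_rotvec(s['orientation']).as_matrix()
    print('d tool mm',(R.T@(np.array(pos)-s['tcp_pos'])*1000).round(1))
    if xdir is not None:
        x=np.array(xdir,float);z=np.array(zdir,float);z/=np.linalg.norm(z);x-=z*(x@z);x/=np.linalg.norm(x)
        T=np.stack([x,np.cross(z,x),z],1); print('turn deg',np.rad2deg(Ro.from_matrix(R.T@T).as_rotvec()).round(1))
def wristm(r,s):
    m=dict(r.camera_model('wrist')); T=np.eye(4);T[:3,:3]=Ro.from_rotvec(s['orientation']).as_matrix();T[:3,3]=s['tcp_pos']
    m['T']=T@m['hand_eye']; return m
def rep(s):
    print('t',round(s['clock'],2),'tcp box',w2b(s['tcp_pos']).round(1),'F',s['contact_force'].round(1))
E
python3 - <<'E'
from rig import r
from h import *
s=r.get_state(); print(b2w([12,-20,96]),b2w([18,-14,96]),b2w([76,22,156]))
delta(s,[*b2w([12,-20,0])[:2],.36],yb,-zb)
print(r.camera_model('wrist')['hand_eye'].round(3))
E
```

```text
[0.51988194 0.06585848 0.096     ] [0.51535407 0.05868224 0.096     ] [0.46672933 0.01076946 0.156     ]
d tool mm [-440.  -517.1 -128.7]
turn deg [0.  0.  3.8]
[[ 1.     0.    -0.001  0.   ]
 [-0.     0.954  0.299 -0.076]
 [ 0.001 -0.299  0.954 -0.143]
 [ 0.     0.     0.     1.   ]]
```

```bash
python3 -m jog '[[0,0,-50,0,0,3.8,0],[-20,-30,-50,0,0,0,0],[-40,-45,-29,0,0,0,0],[-40,-45,0,0,0,0,0],[-40,-45,0,0,0,0,0],[-40,-45,0,0,0,0,0],[-40,-45,0,0,0,0,0],[-40,-45,0,0,0,0,0],[-40,-45,0,0,0,0,0],[-40,-45,0,0,0,0,0]]'
python3 - <<'E'
from rig import r
from h import *
s=r.get_state(); rep(s); delta(s,[*b2w([12,-20,0])[:2],.30],yb,-zb)
E
```

```text
clock: 1.95
tcp_pos: [0.4535, -0.0869, 0.3587]
orientation: [-2.454, 1.961, -0.001]
contact_force: [0.4, -0.4, 0.6]
grip_width: -0.0
t 1.95 tcp box [110.5 114.3 358.7] F [ 0.4 -0.4  0.6]
d tool mm [-134.3  -98.4   58.7]
turn deg [-0. -0.  0.]
```

```bash
python3 -m jog '[[-40,-30,0,0,0,0,0],[-40,-30,0,0,0,0,0],[-40,-30,20,0,0,0,0],[-14,-8,38,0,0,0,0],[0,0,0,0,0,0,0],[0,0,0,0,0,0,0]]'
cat > look.py <<'E'
import sys
from rig import r
from h import *
s=r.get_state(); rep(s)
p,d=r.grab_frame('wrist'); m=wristm(r,s)
np.savez('w.npz',p=p,d=d)
cv2.imwrite(sys.argv[1],cv2.resize(p,(800,600),interpolation=cv2.INTER_CUBIC)[...,::-1])
hsv=cv2.cvtColor(p,cv2.COLOR_RGB2HSV); H,S,V=[hsv[...,i] for i in range(3)]
for name,mk in dict(orange=(H>5)&(H<19)&(S>180),yellow=(H>=21)&(H<32)&(S>190),red=((H<4)|(H>176))&(S>180),green=(H>40)&(H<85)&(S>100)).items():
    P=pts(p,d,m,mk)
    if len(P)>10:
        B=(P-C)@RB*1000
        print(name,len(B),np.median(B,0).round(1),B.min(0).round(0),B.max(0).round(0))
E
python3 look.py pics/w1.png
```

```text
clock: 2.7
tcp_pos: [0.5186, 0.063, 0.3018]
orientation: [-2.454, 1.961, -0.001]
contact_force: [-0.5, -0.1, 0.2]
grip_width: 0.0001
t 2.7 tcp box [ 13.8 -17.5 301.8] F [-0.5 -0.1  0.2]
orange 859 [ 17.4 -15.7  96.6] [ -3. -75.  89.] [ 65.  40. 391.]
yellow 611 [ 74.3  21.5 159.3] [ -3. -74. 149.] [ 91.  38. 391.]
red 221 [-17.4   9.9  82.3] [-90. -74.  79.] [ 25.  40. 391.]
green 1626 [  2.6 -29.7 379.3] [ -4. -76. 187.] [ 68.  91. 392.]
```

View pics/w1.png

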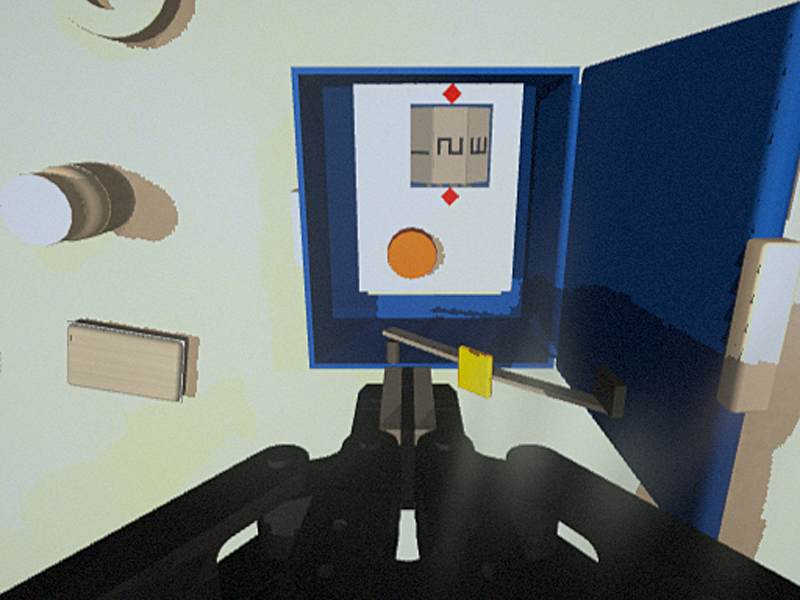

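The wrist view shows the 2 at the marks (449,146, with the diamonds at 451), 3 coming next from the right. The key is at (412,253). So four presses are expected. The gripper clears the stay.

```bash
python3 -m jog '[[0,0,50,0,0,0,0],[0,0,50,0,0,0,0],[0,0,50,0,0,0,0],[0,0,40,0,0,0,0],[0,0,8,0,0,0,0],[0,0,0,0,0,0,0]]'; python3 -m jog '[[0,0,8,0,0,0,0],[0,0,7,0,0,0,0],[0,0,4,0,0,0,0],[0,0,0,0,0,0,0]]'
```

```text
clock: 3.5
tcp_pos: [0.5196, 0.0631, 0.1039]
orientation: [-2.452, 1.961, -0.002]
contact_force: [1.7, -0.1, 1.1]
grip_width: -0.0001
clock: 4.0
tcp_pos: [0.5196, 0.0637, 0.0841]
orientation: [-2.453, 1.96, -0.002]
contact_force: [2.8, -0.0, 3.9]
grip_width: 0.0
```

```bash
python3 -m jog '[[0,0,2,0,0,0,0],[0,0,0,0,0,0,0]]'; python3 -m jog '[[0,0,1,0,0,0,0],[0,0,0,0,0,0,0]]'
```

```text
clock: 4.25
tcp_pos: [0.5197, 0.0637, 0.0837]
orientation: [-2.453, 1.96, -0.004]
contact_force: [-3.8, -1.3, 23.6]
grip_width: -0.0005
clock: 4.5
tcp_pos: [0.5197, 0.0637, 0.0835]
orientation: [-2.452, 1.959, -0.005]
contact_force: [-7.2, -1.9, 33.3]
grip_width: 0.0001
```

```bash
python3 -m jog '[[0,0,-8,0,0,0,0],[0,0,-15,0,0,0,0],[0,0,0,0,0,0,0]]';python3 look.py pics/w2.png
```

```text
clock: 4.88
tcp_pos: [0.519, 0.0637, 0.1043]
orientation: [-2.454, 1.96, -0.001]
contact_force: [0.0, -0.7, -0.4]
grip_width: 0.0001
t 4.88 tcp box [ 13.3 -18.1 104.3] F [ 0.  -0.7 -0.4]
orange 1005 [ 8.3 -8.8 96.7] [ -4. -74.  82.] [ 26.  39. 193.]
yellow 216 [  2.2 -13.9 179.1] [ -4. -71. 146.] [ 23.  38. 193.]
red 865 [-20.2  11.2  81.5] [-90. -75.  79.] [ 22.  40. 193.]
green 2372 [  2.2 -19.7 180.7] [ -5. -76. 142.] [ 25.  39. 194.]
```

View pics/w2.png

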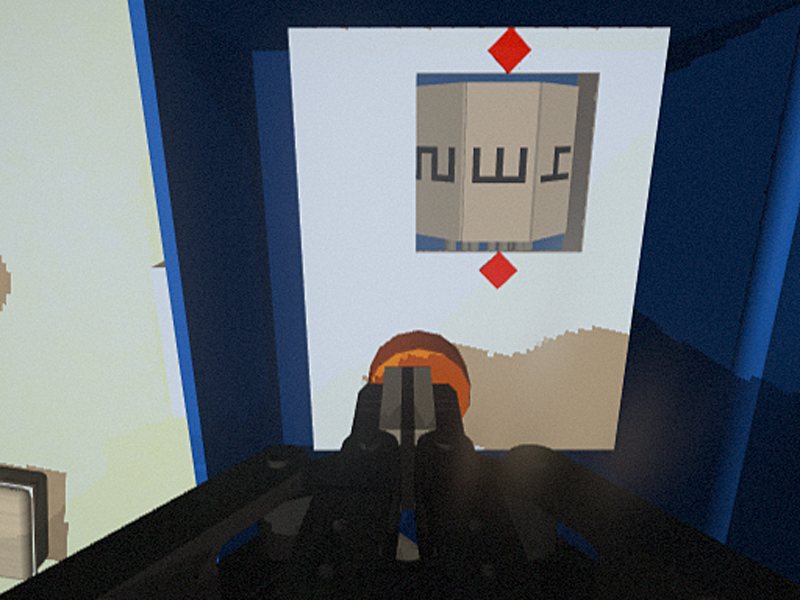

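The 3 is now at the marks. I'll repeat the press, 21 mm down and up, and look after each one.

```bash
python3 -m jog '[[0,0,8,0,0,0,0],[0,0,8,0,0,0,0],[0,0,5,0,0,0,0],[0,0,0,0,0,0,0]]'; python3 -m jog '[[0,0,-6,0,0,0,0],[0,0,-15,0,0,0,0],[0,0,0,0,0,0,0]]';python3 look.py pics/w3.png
```

```text
clock: 5.42
tcp_pos: [0.5187, 0.0636, 0.0837]
orientation: [-2.454, 1.961, -0.001]
contact_force: [-5.1, -0.9, 22.2]
grip_width: 0.0002
clock: 5.8
tcp_pos: [0.519, 0.0636, 0.1042]
orientation: [-2.454, 1.961, -0.001]
contact_force: [-0.3, 0.8, 0.9]
grip_width: 0.0001
t 5.8 tcp box [ 13.3 -18.  104.2] F [-0.3  0.8  0.9]
orange 977 [ 8.2 -9.1 96.6] [ -4. -76.  82.] [ 26.  39. 193.]
yellow 194 [  2.5 -17.8 180.9] [ -4. -75. 133.] [ 22.  39. 193.]
red 853 [-20.2  11.2  81.5] [-90. -74.  79.] [ 23.  38. 194.]
green 2419 [  2.1 -20.8 180.9] [ -4. -76. 142.] [ 24.  40. 194.]
```

View pics/w3.png

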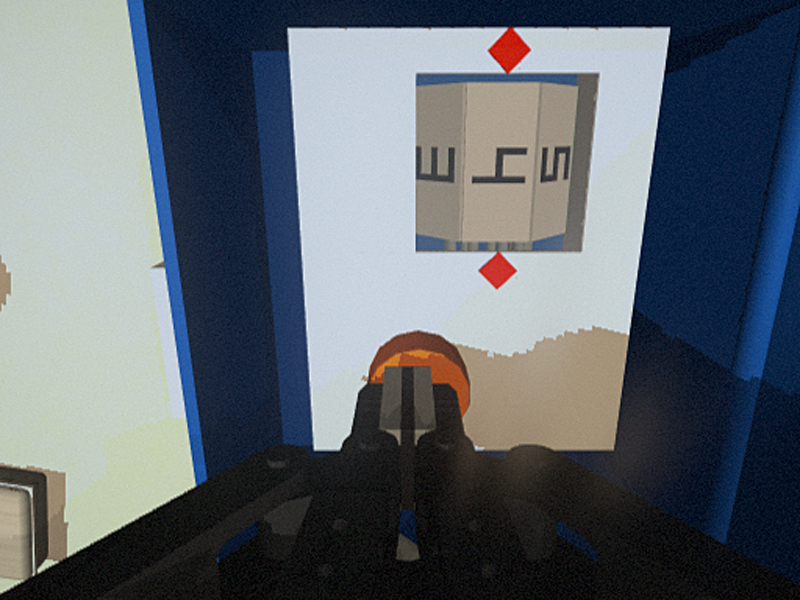

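The 4 is at the marks (500,165). Two more presses are needed.

```bash
python3 -m jog '[[0,0,8,0,0,0,0],[0,0,8,0,0,0,0],[0,0,5,0,0,0,0],[0,0,0,0,0,0,0],[0,0,-6,0,0,0,0],[0,0,-15,0,0,0,0],[0,0,0,0,0,0,0]]';python3 look.py pics/w4.png
```

```text
clock: 6.72
tcp_pos: [0.519, 0.0637, 0.1042]
orientation: [-2.454, 1.961, -0.001]
contact_force: [0.5, 0.5, -0.0]
grip_width: -0.0001
t 6.72 tcp box [ 13.4 -18.1 104.2] F [ 0.5  0.5 -0. ]
orange 984 [ 8.2 -9.1 96.6] [ -4. -75.  82.] [ 27.  39. 194.]
yellow 194 [  2.4 -20.4 180.4] [ -4. -72. 141.] [ 23.  38. 193.]
red 846 [-20.4  11.2  81.6] [-90. -75.  79.] [ 23.  39. 193.]
green 3877 [ -2.8  19.6 169.7] [-75. -76.  62.] [ 98.  40. 194.]
```

View pics/w4.png

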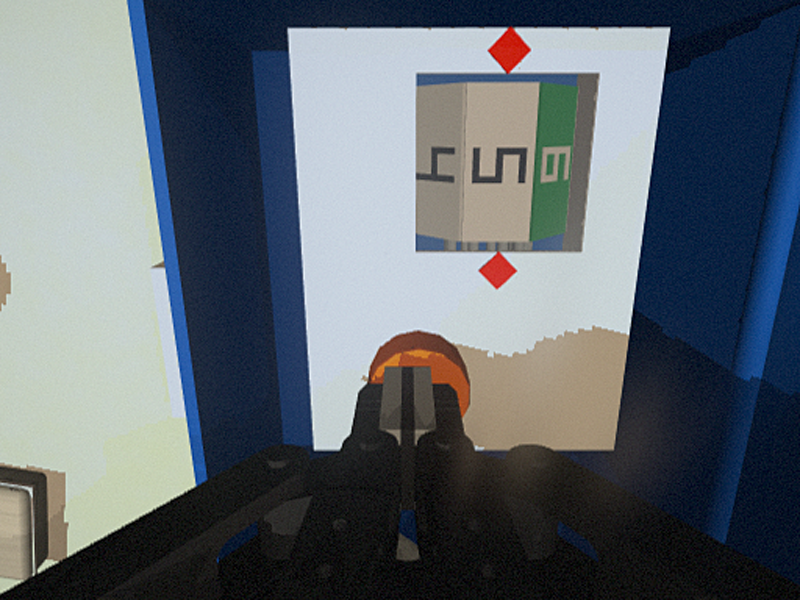

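The 5 is at the marks and the green 6 comes next. One more press.

```bash
python3 -m jog '[[0,0,8,0,0,0,0],[0,0,8,0,0,0,0],[0,0,5,0,0,0,0],[0,0,0,0,0,0,0],[0,0,-6,0,0,0,0],[0,0,-15,0,0,0,0],[0,0,0,0,0,0,0]]';python3 look.py pics/w5.png
```

```text
clock: 7.65
tcp_pos: [0.519, 0.0637, 0.1042]
orientation: [-2.454, 1.961, -0.001]
contact_force: [-0.0, 0.1, -0.5]
grip_width: -0.0001
t 7.65 tcp box [ 13.3 -18.  104.2] F [-0.   0.1 -0.5]
orange 952 [ 8.2 -8.8 96.6] [ -4. -75.  82.] [ 26.  39. 194.]
yellow 176 [  2.  -13.9 180.7] [ -4. -72. 152.] [ 25.  38. 193.]
red 847 [-20.6  11.1  81.5] [-90. -76.  79.] [ 23.  37. 194.]
green 6160 [-37.4   7.9  80.5] [-75. -76.  59.] [ 97.  39. 194.]
```

View pics/w5.png

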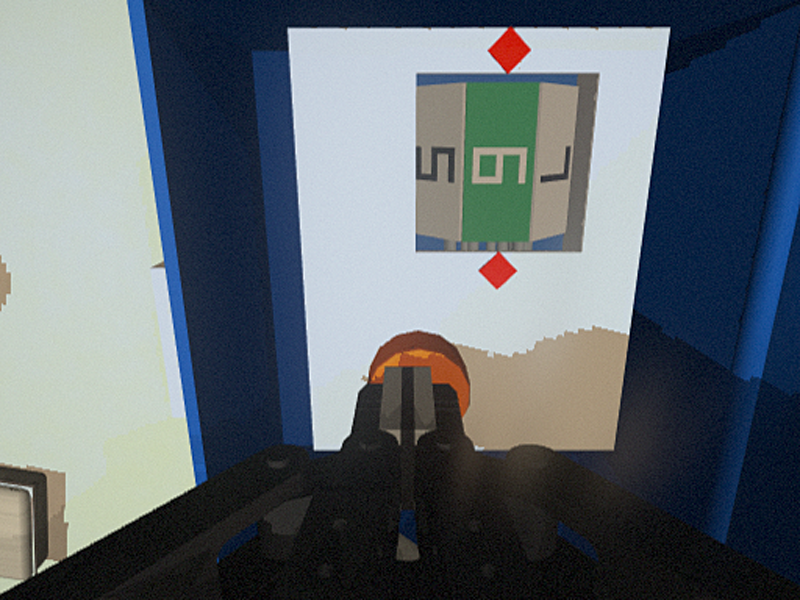

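The green 6 is at the marks (500,165) and the key is up. Next is the tab: I back off and reorient the tool so it leans away from the lid, because the lid comes forward as the knee breaks.

```bash
python3 -m jog '[[0,0,-50,0,0,0,0],[0,0,-50,0,0,0,0],[0,0,-50,0,0,-10,0],[0,0,0,0,0,-10,0],[0,0,0,0,0,-10,0],[0,0,0,0,0,-10,0],[0,0,0,0,0,-10,0],[0,0,0,0,0,-10,0],[0,0,0,0,0,-10,0],[0,0,0,0,0,-10,0]]'
cat > tgt.py <<'E'
import sys
from rig import r
from h import *
# args: lean deg, box x y z of tcp
L,x,y,z=map(float,sys.argv[1:5]); L=np.deg2rad(L)
s=r.get_state(); rep(s); print('J',s['joint_positions'].round(2))
R=Ro.from_rotvec(s['orientation']).as_matrix(); print('tool axes in box\n',(RB.T@R).round(2))
delta(s,b2w([x,y,z]),-xb,RB@[0,np.sin(L),-np.cos(L)])
E
python3 tgt.py 40 75 -17 204
```

```text
clock: 8.95
tcp_pos: [0.5183, 0.0636, 0.2527]
orientation: [3.14, 0.084, -0.002]
contact_force: [-0.5, -0.2, -0.7]
grip_width: -0.0001
t 8.95 tcp box [ 14.  -18.1 252.7] F [-0.5 -0.2 -0.7]
J [0.12 0.23 0.03 1.37 0.   1.64]
tool axes in box
 [[-0.99  0.17  0.  ]
 [ 0.17  0.99 -0.  ]
 [-0.   -0.   -1.  ]]
d tool mm [-59.8  11.3  48.8]
turn deg [-39.9   3.5  -9.3]
```

```bash
python3 -m jog '[[0,0,0,0,0,-9.6,0],[-20,0,0,-10,0,0,0],[-20,0,0,-10,0,0,0],[-20,0,0,-10,0,0,0],[-1,0,0,-10,0,0,0],[0,0,0,0,0,0,0],[0,0,0,0,0,0,0]]'; python3 tgt.py 40 75 -17 204
```

```text
clock: 9.82
tcp_pos: [0.4591, 0.0508, 0.2531]
orientation: [2.434, 0.264, 0.094]
contact_force: [-0.1, -0.4, -0.1]
grip_width: -0.0002
t 9.82 tcp box [ 74.6 -18.7 253.1] F [-0.1 -0.4 -0.1]
J [ 0.53  0.25 -0.14  1.43 -0.66  1.97]
tool axes in box
 [[-1.    0.    0.01]
 [ 0.01  0.77  0.64]
 [-0.    0.64 -0.77]]
d tool mm [ -0.4 -30.1  38.8]
turn deg [-0.2  0.3 -0.3]
```

```bash
python3 -m jog '[[0,-15,20,0,0,0,0],[0,-15,19,0,0,0,0],[0,0,0,0,0,0,0]]'; python3 tgt.py 40 75 22 158; python3 look.py pics/w6.png
```

```text
clock: 10.2
tcp_pos: [0.4592, 0.0473, 0.2039]
orientation: [2.433, 0.261, 0.093]
contact_force: [-0.1, 0.4, 0.3]
grip_width: -0.0
t 10.2 tcp box [ 75.3 -15.3 203.9] F [-0.1  0.4  0.3]
J [ 0.52  0.28 -0.23  1.31 -0.66  1.96]
tool axes in box
 [[-1.    0.01  0.01]
 [ 0.01  0.77  0.64]
 [-0.    0.64 -0.77]]
d tool mm [ 0.7 -0.9 59.2]
turn deg [-0.1  0.4 -0.4]
t 10.2 tcp box [ 75.3 -15.3 203.9] F [-0.1  0.4  0.3]
orange 2628 [ 23.  -22.5  95.9] [   3.  -86. -119.] [ 648. 1106.  261.]
yellow 1027 [ 79.8  18.6 157.4] [ 19. -85. 133.] [131.  90. 261.]
red 477 [ 53.9 -50.6 249.6] [-94. -86.  76.] [131.  18. 261.]
green 3841 [ 68.  -66.9 251.8] [-71. -86.  78.] [134.  16. 261.]
```

View pics/w6.png

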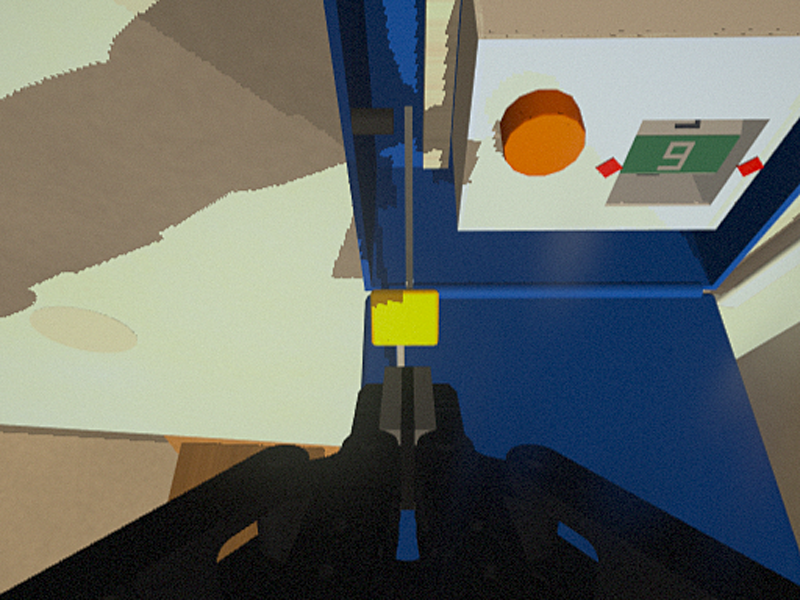

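```bash
python3 -m jog '[[0,0,25,0,0,0,0],[0,0,25,0,0,0,0],[0,0,4,0,0,0,0],[0,0,0,0,0,0,0]]'; python3 -m jog '[[0,0,6,0,0,0,0],[0,-1,6,0,0,0,0],[0,0,0,0,0,0,0]]'; python3 tgt.py 40 75 40 128
```

```text
clock: 10.75
tcp_pos: [0.4673, 0.0147, 0.164]
orientation: [2.433, 0.261, 0.097]
contact_force: [0.2, 0.2, 0.1]
grip_width: 0.0002
clock: 11.12
tcp_pos: [0.4682, 0.0077, 0.1528]
orientation: [2.432, 0.263, 0.095]
contact_force: [0.0, 0.5, -0.3]
grip_width: -0.0002
t 11.12 tcp box [ 75.2  25.3 152.8] F [ 0.   0.5 -0.3]
J [ 0.44  0.29 -0.35  1.11 -0.68  1.86]
tool axes in box
 [[-1.    0.01  0.  ]
 [ 0.01  0.77  0.64]
 [-0.    0.64 -0.77]]
d tool mm [ 0.3 -4.7 28.5]
turn deg [-0.   0.3 -0.3]
```

```bash
python3 -m jog '[[0,-1,5,0,0,0,0],[0,0,0,0,0,0,0]]'; python3 -m jog '[[0,-1,5,0,0,0,0],[0,0,0,0,0,0,0]]';python3 look.py pics/w7.png
```

```text
clock: 11.38
tcp_pos: [0.4688, 0.0054, 0.1483]
orientation: [2.432, 0.263, 0.095]
contact_force: [-0.1, 0.5, 0.4]
grip_width: -0.0
clock: 11.62
tcp_pos: [0.4693, 0.0029, 0.1438]
orientation: [2.432, 0.263, 0.095]
contact_force: [0.5, 0.2, -0.5]
grip_width: 0.0001
t 11.62 tcp box [ 75.2  30.3 143.8] F [ 0.5  0.2 -0.5]
orange 5425 [ 23.  -21.7  95.9] [   3.  -41. -119.] [ 662. 1136.  201.]
yellow 522 [ 84.   24.7 140.4] [ 19. -39. 136.] [131.  32. 201.]
red 379 [-11.7   5.5  82.1] [-24. -40.  80.] [129.  17. 201.]
green 3287 [ 62.2 -18.2 191.1] [-58. -40.  78.] [134.  17. 201.]
```

View pics/w7.png

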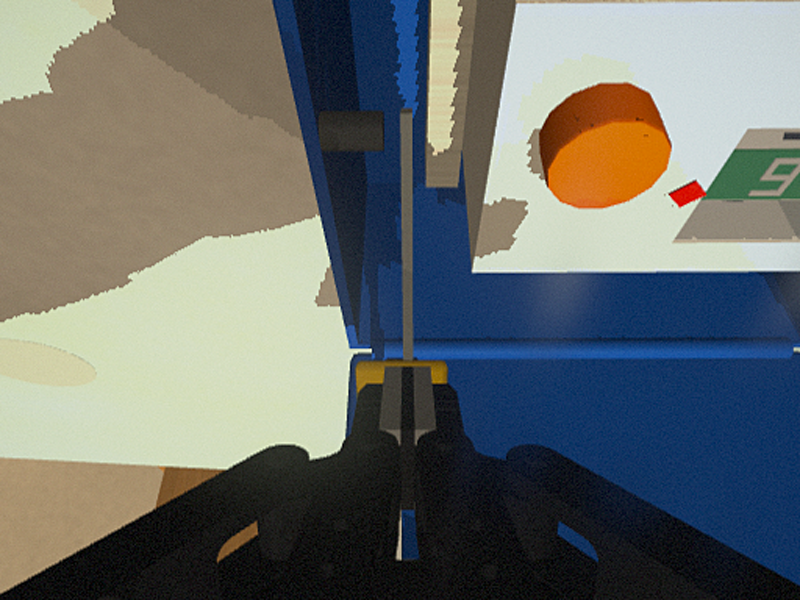

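```bash
python3 -m jog '[[0,-1,6,0,0,0,0],[0,-1,6,0,0,0,0],[0,0,0,0,0,0,0]]'; python3 -m jog '[[0,-2,6,0,0,0,0],[0,-2,6,0,0,0,0],[0,0,0,0,0,0,0]]';python3 look.py pics/w8.png; python3 - <<'E'
from rig import r
import cv2,numpy as np
for n in['scene','top']:
    p,d=r.grab_frame(n); 
    np.savez(f'{n}1.npz',p=p,d=d)
    c=cv2.resize(p[150:265,230:345] if n=='top' else p[125:255,170:290],None,fx=5,fy=5,interpolation=cv2.INTER_CUBIC)
    cv2.imwrite(f'pics/{n}z1.png',np.clip(c[...,::-1]*1.5,0,255).astype(np.uint8)[:600])
E
```

```text
clock: 12.05
tcp_pos: [0.4706, -0.0033, 0.1332]
orientation: [2.432, 0.263, 0.095]
contact_force: [-0.3, 0.9, 0.3]
grip_width: -0.0002
clock: 12.42
tcp_pos: [0.4716, -0.0053, 0.1211]
orientation: [2.437, 0.265, 0.096]
contact_force: [-7.4, 18.8, 3.8]
grip_width: 0.0002
t 12.43 tcp box [ 74.8  38.7 121.1] F [-7.4 18.8  3.8]
orange 6647 [ 22.7 -22.5  95.9] [  3. -32. -93.] [ 626. 1105.  178.]
yellow 335 [ 85.   35.  118.7] [ 20. -30. 115.] [131.  46. 178.]
red 357 [-16.1   9.5  81.3] [-24. -31.  80.] [132.  18. 179.]
green 2872 [ 66.2 -15.4 170. ] [-43. -32.  78.] [133.  21. 179.]
```

View pics/w8.png

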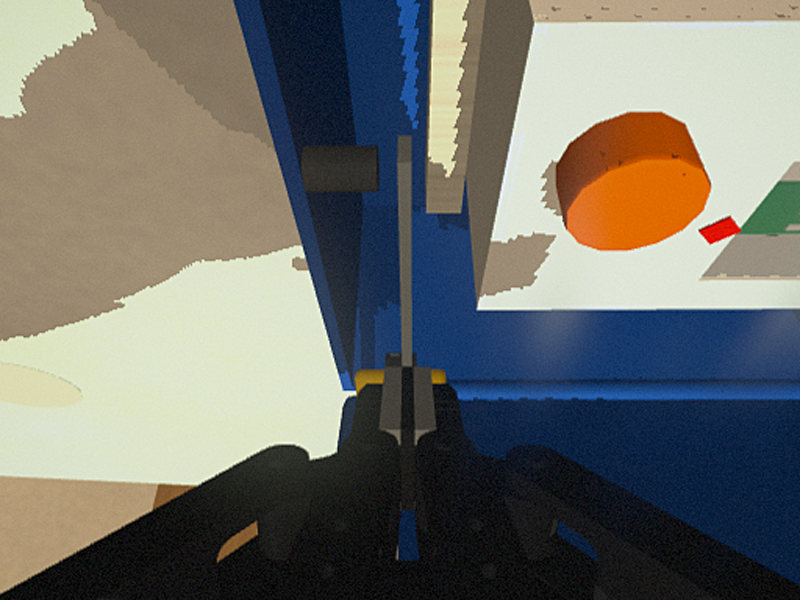

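View pics/scenez1.png

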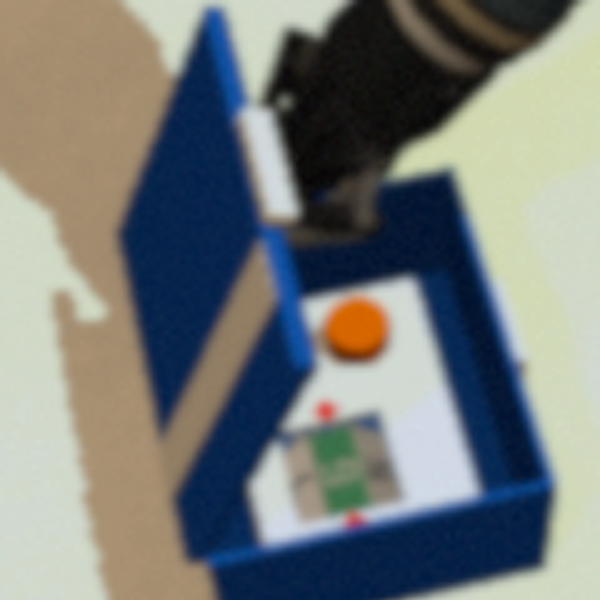

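The knee is broken: the tab's top is at z about 119 mm and the lid leans forward. The 19 N sideways reading suggests the lid or the link is touching the gripper, so I back away toward box -y.

```bash
python3 -m jog '[[0,-6,-9,0,0,0,0],[0,-10,-17,0,0,0,0],[0,-10,-20,0,0,0,0],[0,-5,-25,0,0,0,0],[0,0,-25,0,0,0,0],[0,0,0,0,0,0,0]]'; cat > sc.py <<'E'
import sys
from rig import r
from h import *
s=r.get_state(); rep(s)
k=sys.argv[1]
for n in['scene','top']:
    p,d=r.grab_frame(n); m=r.camera_model(n)
    c=cv2.resize(p[130:270,220:360] if n=='top' else p[115:255,150:290],None,fx=4,fy=4,interpolation=cv2.INTER_CUBIC)
    cv2.imwrite(f'pics/{n}_{k}.png',np.clip(c[...,::-1]*1.5,0,255).astype(np.uint8)[:600])
    hsv=cv2.cvtColor(p,cv2.COLOR_RGB2HSV); H,S,V=[hsv[...,i] for i in range(3)]
    B=(pts(p,d,m,(H>100)&(H<130)&(S>150))-C)@RB*1000
    B=B[(abs(B[:,0])<105)&(abs(B[:,1])<190)&(B[:,2]>108)&(B[:,2]<290)]
    if len(B)>20:
        i=np.hypot(B[:,1]-87.5,B[:,2]-100)
        q=B[np.argsort(-i)[:max(5,len(B)//20)]]; q=np.median(q,0)
        print(n,len(B),'lid far edge (box)',q.round(0),'lean fwd deg',np.rad2deg(np.arctan2(87.5-q[1],q[2]-100)).round(1), 'x range',B[:,0].min().round(),B[:,0].max().round())
E
python3 sc.py a
```

```text
clock: 13.32
tcp_pos: [0.4541, 0.0772, 0.176]
orientation: [2.432, 0.264, 0.098]
contact_force: [0.2, -0.5, -1.2]
grip_width: -0.0004
t 13.32 tcp box [ 73.7 -45.6 176. ] F [ 0.2 -0.5 -1.2]
scene 1631 lid far edge (box) [-47.  29. 265.] lean fwd deg 19.6 x range -100.0 95.0
top 390 lid far edge (box) [-32.  27. 268.] lean fwd deg 19.8 x range -93.0 101.0
```

View pics/scene_a.png

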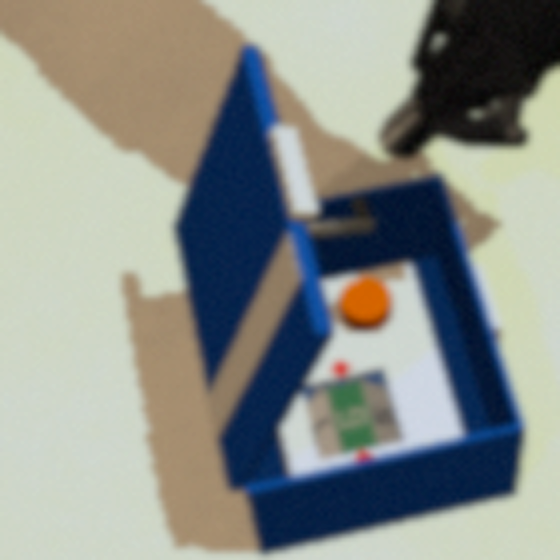

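View pics/top_a.png

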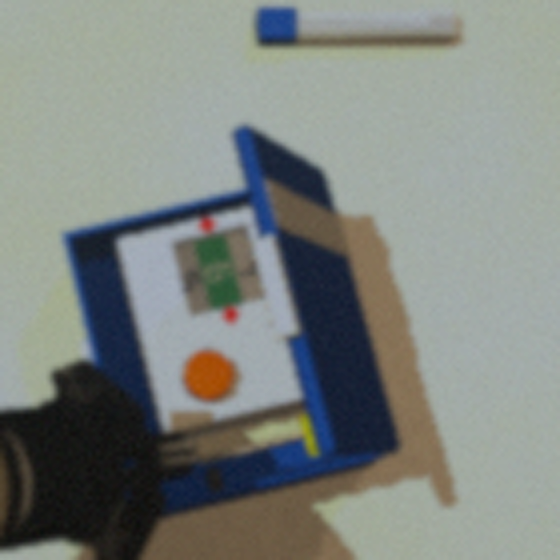

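Tab broken, and the lid holds at about 20° forward. The 6 is still at the marks. Now I go over the lid with the tool upright.

```bash
python3 -m jog '[[0,33,-40,0,0,0,0],[10,33,-40,0,0,0,0],[20,33,-40,0,0,0,0],[20,0,0,10,0,0,0],[20,0,0,10,0,0,0],[4,0,0,10,0,0,0],[0,0,0,10,0,0,0],[0,0,0,0,0,0,0]]'; python3 tgt.py 0 0 90 330
```

```text
clock: 14.42
tcp_pos: [0.526, 0.0899, 0.3304]
orientation: [-3.124, -0.329, 0.001]
contact_force: [0.8, -0.1, -0.2]
grip_width: -0.0001
t 14.43 tcp box [  0.8 -42.1 330.4] F [ 0.8 -0.1 -0.2]
J [0.17 0.24 0.24 1.57 0.   1.53]
tool axes in box
 [[-1.    0.01  0.  ]
 [ 0.01  1.   -0.  ]
 [-0.   -0.   -1.  ]]
d tool mm [  2.4 132.1   0.4]
turn deg [-0.   0.  -0.7]
```

```bash
python3 -m jog '[[0,44,0,0,0,0,0],[0,44,0,0,0,0,0],[2,44,0,0,0,0,0],[0,0,40,0,0,0,0],[0,0,50,0,0,0,0],[0,0,0,0,0,0,0]]'; python3 tgt.py 0 0 60 235; python3 look.py pics/w9.png
```

```text
clock: 15.18
tcp_pos: [0.5529, -0.0352, 0.2372]
orientation: [3.123, 0.338, -0.014]
contact_force: [0.7, -0.0, 0.3]
grip_width: -0.0003
t 15.18 tcp box [  2.1  85.8 237.2] F [ 0.7 -0.   0.3]
J [-0.06  0.29  0.08  1.36 -0.    1.29]
tool axes in box
 [[-1.    0.01  0.01]
 [ 0.01  1.   -0.  ]
 [-0.01 -0.   -1.  ]]
d tool mm [  2.  -25.9   2.1]
turn deg [-0.   0.5 -0.4]
t 15.18 tcp box [  2.1  85.8 237.2] F [ 0.7 -0.   0.3]
orange 1713 [ 19.1 -12.   96.6] [-54. -30.  89.] [ 60.  95. 327.]
yellow 338 [ 32.3  73.4 305.6] [-54.  36. 118.] [ 91.  95. 327.]
red 492 [  3.2  69.2 301.1] [-90.   6.  79.] [ 60.  96. 327.]
green 3695 [ -2.   69.8 301.2] [-75. -32.  77.] [ 88.  96. 327.]
```

View pics/w9.png

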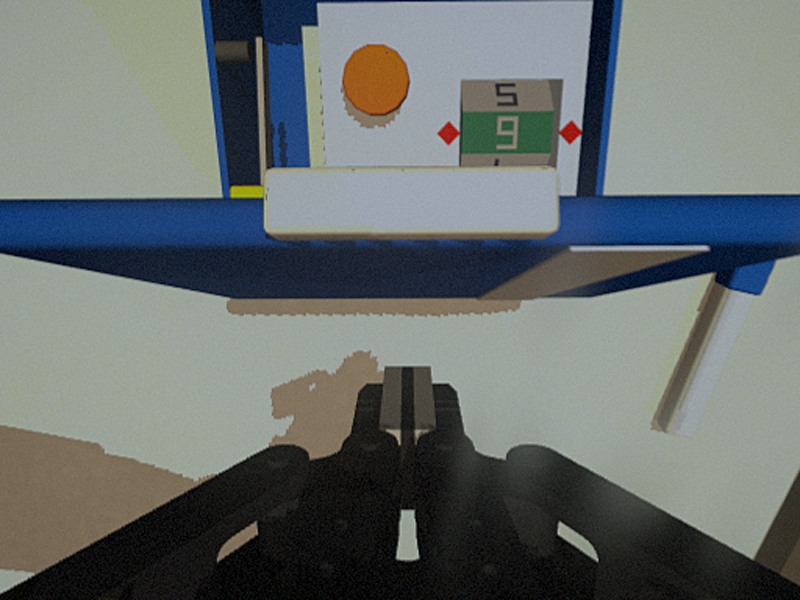

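The tip is behind the lid below the lip, and the 6 is still at the marks (507,132). Now I push the lid along its arc.

```bash
python3 -m jog '[[1,-15,0,0,0,0,0],[1,-15,0,0,0,0,0],[0,-8,3,0,0,0,0],[0,-8,3,0,0,0,0],[0,-8,3,0,0,0,0],[0,0,0,0,0,0,0]]'; python3 -m jog '[[0,-10,6,0,0,0,0],[0,-10,7,0,0,0,0],[0,-10,8,0,0,0,0],[0,0,0,0,0,0,0]]'; python3 sc.py b
```

```text
clock: 15.98
tcp_pos: [0.5456, 0.0182, 0.2316]
orientation: [-3.123, -0.339, 0.002]
contact_force: [0.6, 0.8, 0.7]
grip_width: 0.0001
clock: 16.48
tcp_pos: [0.5389, 0.0478, 0.2101]
orientation: [-3.123, -0.34, 0.003]
contact_force: [0.1, 0.4, 0.2]
grip_width: 0.0
t 16.48 tcp box [ -2.5   1.8 210.1] F [0.1 0.4 0.2]
scene 2470 lid far edge (box) [-41. -32. 226.] lean fwd deg 43.5 x range -100.0 94.0
top 29 lid far edge (box) [-63. -36. 229.] lean fwd deg 43.8 x range -92.0 -36.0
```

View pics/scene_b.png

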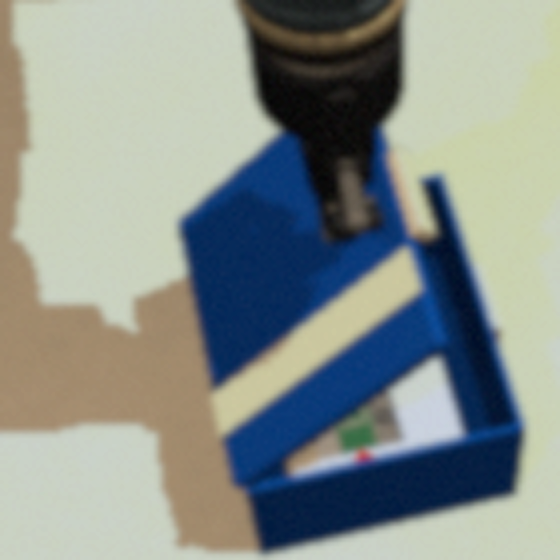

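The lid has followed to about 44°, with low force. I continue slowly.

```bash
python3 -m jog '[[0,-7,6,0,0,0,0],[0,-7,7,0,0,0,0],[0,-6,7,0,0,0,0],[0,-6,9,0,0,0,0],[0,0,0,0,0,0,0]]'; python3 -m jog '[[0,-5,8,0,0,0,0],[0,-4,8,0,0,0,0],[0,-4,9,0,0,0,0],[0,-3,8,0,0,0,0],[0,0,0,0,0,0,0]]'; python3 sc.py c
```

```text
clock: 17.2
tcp_pos: [0.5334, 0.0728, 0.1811]
orientation: [-3.123, -0.339, 0.003]
contact_force: [0.1, -0.0, 0.8]
grip_width: -0.0001
clock: 17.82
tcp_pos: [0.5302, 0.0882, 0.1483]
orientation: [-3.123, -0.338, 0.002]
contact_force: [-0.7, 0.3, -1.1]
grip_width: 0.0
t 17.82 tcp box [ -3.  -39.5 148.3] F [-0.7  0.3 -1.1]
scene 3226 lid far edge (box) [-21. -77. 133.] lean fwd deg 78.7 x range -101.0 96.0
```

View pics/scene_c.png

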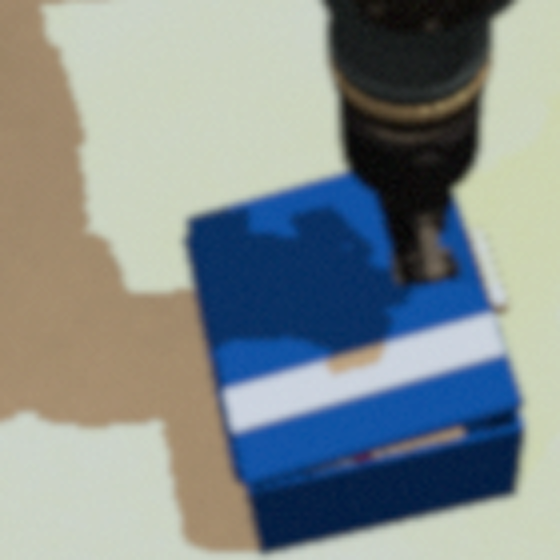

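```bash
python3 -m jog '[[0,-2,6,0,0,0,0],[0,-2,6,0,0,0,0],[0,-1,6,0,0,0,0],[0,0,5,0,0,0,0],[0,0,5,0,0,0,0],[0,0,0,0,0,0,0]]'; python3 sc.py d;  python3 -m jog '[[0,0,4,0,0,0,0],[0,0,3,0,0,0,0],[0,0,0,0,0,0,0]]'
```

```text
clock: 18.68
tcp_pos: [0.5294, 0.0928, 0.1206]
orientation: [-3.123, -0.338, 0.001]
contact_force: [0.0, -0.2, -0.3]
grip_width: -0.0002
t 18.68 tcp box [ -3.2 -44.2 120.6] F [ 0.  -0.2 -0.3]
scene 3050 lid far edge (box) [-22. -80. 112.] lean fwd deg 86.0 x range -100.0 96.0
clock: 19.15
tcp_pos: [0.5294, 0.0929, 0.1138]
orientation: [-3.123, -0.338, 0.001]
contact_force: [-0.4, -0.3, 0.7]
grip_width: -0.0003
```

```bash
python3 -m jog '[[0,0,1,0,0,0,0],[0,0,1,0,0,0,0],[0,0,0,0,0,0,0]]';  python3 -m jog '[[0,0,1,0,0,0,0],[0,0,1,0,0,0,0],[0,0,0,0,0,0,0]]'
```

```text
clock: 19.52
tcp_pos: [0.5296, 0.0929, 0.1121]
orientation: [-3.123, -0.338, -0.0]
contact_force: [-0.5, -0.0, 0.5]
grip_width: -0.0001
clock: 19.9
tcp_pos: [0.5298, 0.0929, 0.1119]
orientation: [-3.123, -0.338, -0.003]
contact_force: [-5.3, -0.4, 18.4]
grip_width: -0.0002
```

The lid is firm at z = 112 mm, which is the rim plus the 12 mm lid. I back off and check.

```bash
python3 -m jog '[[0,0,-10,0,0,0,0],[0,0,-40,0,0,0,0],[0,0,-50,0,0,0,0],[0,40,-50,0,0,0,0],[0,45,0,0,0,0,0],[0,45,0,0,0,0,0],[0,45,0,0,0,0,0],[0,0,0,0,0,0,0],[0,0,0,0,0,0,0]]'; python3 sc.py e; python3 - <<'E'
from rig import r
from h import *
for n in ('scene','top'):
    p,d=r.grab_frame(n); m=r.camera_model(n)
    cv2.imwrite(f'pics/{n}_f.png',p[...,::-1])
    hsv=cv2.cvtColor(p,cv2.COLOR_RGB2HSV); H,S,V=[hsv[...,i] for i in range(3)]
    B=(pts(p,d,m,(H>100)&(H<130)&(S>150))-C)@RB*1000
    for a,b in((-80,-60),(-20,20),(50,70)):
        q=B[(abs(B[:,0])<90)&(B[:,1]>a)&(B[:,1]<b)&(B[:,2]>90)]; print(n,a,b,len(q),np.median(q[:,2]).round(1) if len(q) else '')
    for l in('tin','pills','tape','thermo'):
        a=cv2.imread(f'pics/{n}0.png'); print(l,[(x['p'],[round(v) for v in x['rect']]) for x in r.recognise(l,n)[:1]])
E
```

```text
clock: 21.02
tcp_pos: [0.5667, -0.077, 0.2588]
orientation: [-3.123, -0.337, 0.001]
contact_force: [0.8, -0.0, 0.1]
grip_width: -0.0001
t 21.02 tcp box [ -2.1 129.6 258.8] F [ 0.8 -0.   0.1]
scene 3538 lid far edge (box) [ 11. -80. 111.] lean fwd deg 86.2 x range -100.0 96.0
top 3735 lid far edge (box) [ 23. -82. 112.] lean fwd deg 85.9 x range -95.0 101.0
scene -80 -60 370 111.1
scene -20 20 754 111.1
scene 50 70 390 111.1
tin [(0.71, [314, 152, 36, 22])]
pills [(0.86, [334, 190, 24, 26])]
tape [(0.65, [339, 248, 39, 36])]
thermo []
top -80 -60 408 112.1
top -20 20 801 112.0
top 50 70 403 112.0
tin [(0.83, [193, 289, 34, 25])]
pills [(0.59, [181, 238, 27, 22])]
tape [(0.64, [185, 184, 25, 32])]
thermo [(0.96, [309, 137, 53, 12])]
```

View pics/scene_e.png

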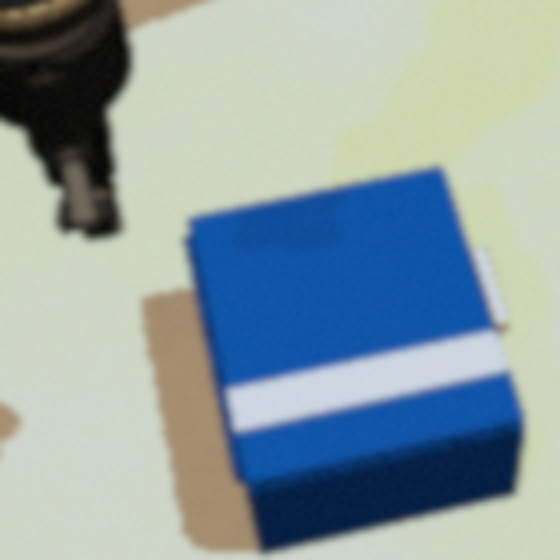

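```bash
python3 - <<'E'
import cv2,numpy as np
for n,R in (('scene',(120,330,150,400)),('top',(120,320,150,360))):
    a=cv2.imread(f'pics/{n}0.png');b=cv2.imread(f'pics/{n}_f.png'); r0,r1,c0,c1=R
    cv2.imwrite(f'pics/cmp_{n}.png',cv2.resize(np.hstack([a[r0:r1,c0:c1],b[r0:r1,c0:c1]]),None,fx=1.6,fy=1.6))
E
```

```text
(no output)
```

View pics/cmp_scene.png

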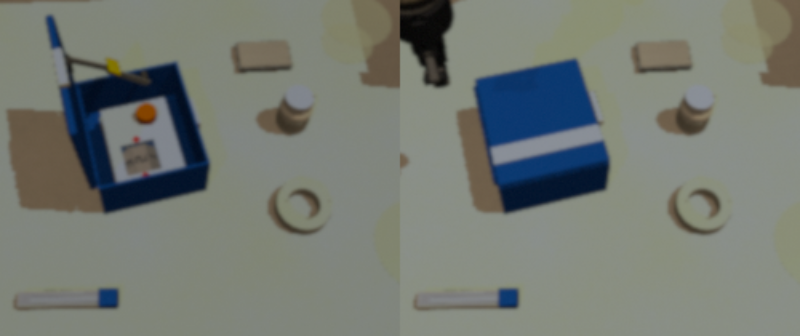

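View pics/cmp_top.png

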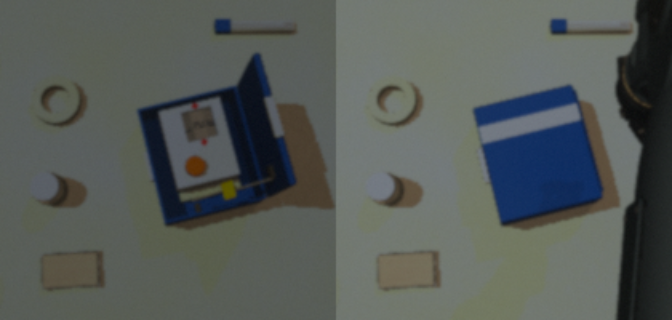

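The lid is flat at 112 mm across its whole depth, the bystanders have not moved, and the arm is clear of everything. I'm handing in.

```bash
python3 -c "
from rig import r
print(r.job_done())"
```

```text
the job is handed in; nothing more can be done
None
```

The job is handed in after about 21 s on the robot's clock. The dose counter was set to the green 6, and then the box was shut.

- **Counter:** it started on 2, so I pressed and released the key four times and checked the window after each press. The 6 was at the marks in the wrist picture taken just before I pushed the lid. It can't be seen once the box is shut, so I have no later check. The hardest press reached about 33 N, on the first press, before I knew where the stop was.
- **Lid stay:** I pressed the tab with the tool leaning away from the lid. The knee broke and the lid came forward to about 20° and held there. A side force of about 20 N showed at the end of that press, probably the lid or link against the gripper, and it went away when I backed off.
- **Lid:** I guided it down slowly from behind and pressed it to its stop with 18 N. Its top then measured level at 111–112 mm in both cameras, which matches a closed box.
- **Things around the box:** all four look unmoved in the before and after pictures. The recogniser missed the thermometer case in the scene view but found it in the top view.
- **At hand-in:** the gripper was clear of everything, with no contact force beyond noise.

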